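# Load the weighed jar and clip the carrier to the shaker

### The arm

A 6-joint arm with a two-finger parallel gripper is mounted at the origin on the work surface. World frame = base frame: x ahead of the robot, y to its left, z up, the work surface at z = 0. Lengths are in m, angles in degrees, forces in N, time in s.
With the tool pointing down it reaches from about 0.25 to 0.725 m from the base axis. Payload 9.7 kg.
Tool frame: the origin (TCP) lies on the mounting face of the last link; the fingertips stand 173 mm ahead of it and the grasp point (between the pads) lies 155 mm ahead of it; z points along the fingers, y is the line along which they close (so a half turn about z gives the same grasp; the last joint's range is limited). The gripper opens to 85 mm and grips with 20 to 120 N. Pads are 22 mm wide; open, the fingers measure 114 mm over their backs; the gripper's body (76 mm by 85 mm) begins 54 mm behind the grasp point. The pads swing forward as they close: fully open they stand 13 mm farther back than shut.
Start: joints at [-66.349, 4.979, 10.078, 95.1, 0, 90], TCP at [0.221, -0.504, 0.405] pointing down, gripper open.
Joint ranges: [-179.16, 179.16], [-48.56, 103.87], [-65.8, 70.77], [-126.05, 130.52], [-82.76, 87.17], [-180, 180]. Speed limits (degrees/s): [127.2, 127.2, 147.25, 180, 180, 180].

### API

Orientations are given as [roll, pitch, yaw] about the fixed x, y, z axes, in that order (R = Rz(yaw) Ry(pitch) Rx(roll)).
In Python, from workcell import bot, camera, camera_model, outline_of, pinpoint gives the robot as it stands.
- The arm moves only by the tool move_arm, never from a script. Its arguments are lists of equal length, an entry for each row: "jaw": the closure, from 0 (fully open) to 1 (shut); "delta_pos": the shift along the world's x, y, z in m, a list of three; "yaw": the turn about the world's z in rad. In form: {"jaw": [jaw, ...], "delta_pos": [[dx, dy, dz], ...], "yaw": [yaw, ...]}. A call has 1 to 10 rows; each row shifts and turns the commanded pose from where the row before left it; what a row does not reach is not made up. A row lasts 1/12 s, in which the tool goes at most 41.7 mm and 7.16 degrees, less where a joint would pass 70% of its speed; a pose out of reach is approached as far as the arm can. A call with a gripper value outside its range is refused whole. The fingers move at their own pace and stop on an object; "force" is the grip in N (left out, the last holds). Time passes only in rows, so rows that do not move let the fingers close. It gives the time, the measured TCP pose, the force, the opening and the grip force at its end, in the units of the state.
- bot.get_obs(): the state, without advancing time (a new reading comes with each control period).
- camera(name): name is "side" or "top"; returns the picture (420x560x3 uint8, red, green, blue); there is no depth.
- camera_model(name): a dict with "fx", "fy", "cx", "cy" (pixels), "R" (3x3) and "t" (3): a world point X has camera coordinates R X + t. Camera axes: x right, y down, z forward; pixel columns grow to the right and rows downward; lengths in m; the calibration is good to about 2 mm. A picture is of the moment at which its call begins. camera_model takes no time and is no camera call.
- bot.job_done(): hands the job in; it is judged then, once.
Trained networks look in the newest picture that a camera, given by its name, has taken for a name from the list of things; names that differ only in an ending like _2 or _b are one class to them, and where a whole thing is asked for, a point or a joint stands for the part that bears it (a point fixed in the world has none). Each returns a list of dicts, best first, with "confidence" (0 to 1); they miss things now and then, are a little off and sometimes report something else, mostly with a low value. They report only what shows in the picture. A call takes as long as a camera call. They do not tell look-alikes from the thing itself.
- outline_of(camera, thing): "mask" (420x560 bool, what is visible of it) and "xy" ([column, row] in pixels, amid what is visible of it).
- pinpoint(camera, thing): "xy" ([column, row] in pixels: a listed point, or the origin of a listed thing).
The state is a dict: "time": time; "q": joint angles; "qd": joint speeds; "joint_efforts": joint torques, N m; "ee_pos": TCP position; "tcp_rot": TCP orientation; "wrist_force": force on the tool from outside, world axes, zero at the start; "torque": the same for the moment, N m; "opening": finger opening in m; "grasp_force": force on a finger pad.
Only numpy, scipy, OpenCV 4.12 (cv2) and the standard library are available. Lean on these libraries where they do the work, as an engineer would, in place of code of your own. Each camera call takes 0.05 s, during which the arm holds its last target. There are 200 camera calls.

### The job

Take the sample jar off the balance and set it down gently, upright, in the empty end pocket of the steel jar carrier that stands on the shaker's deck. Then push the carrier along the deck, without lifting it, until its ring has gone right through the sprung gate of the snap hook and the gate has snapped shut behind it. All three jars must still stand in their pockets, and leave the other things on the bench and deck where they are.

Things in the scene. Friction and masses are not known exactly. Their poses are not given: they have to be found in the camera images.
- jar: The jar to load: capped cylindrical sample jar, 60 mm tall, 34 mm diameter with a 36 mm cap (the top 14 mm), 50 to 100 g, standing on the balance's pan. Origin: centre of its underside, z up.
- carrier: Open steel jar tray, loose on the deck, 0.35 to 0.6 kg empty: 60 mm (x) by 136 mm (y), walls 24 mm high, 4 mm thick, floor 4 mm. Three pockets in a row, each 52 (x) by 40 mm (y) inside, centred at y = 44, 0, -44 mm. Origin: centre of underside. An upright ring on the middle of its +x face points along +x. Its -x face (x = -30 mm) and ends (y = +-68 mm) are flat and plain, to push on.
- pocket (a point): Centre of the floor of the empty pocket (carrier y = +44 mm, 4 mm above the carrier's underside). Same axes as the carrier.
- jar_mid: A jar like the first, already in the carrier's middle pocket. Origin: centre of its underside.
- jar_end: A jar like the first, already in the carrier's y = -44 mm pocket. Origin: centre of its underside.
- ring_bar (a point): Middle of the ring's upright outer bar, 96 mm ahead (+x) of the carrier's origin, 34 mm above its underside; carrier axes. Ring of 6 mm round bar in the carrier's x-z plane: two level arms, 16 mm above and below this point, run back to a plate on the tray's front, 22 mm wide, reaching 54 mm above the underside.
- shaker: Platform shaker, fixed: flat deck 380 mm (x) by 260 mm (y), its top 50 mm above the bench. Origin: centre of underside. The carrier stands near its -x end. A steel snap hook lies level, on a post near the middle of its +x end, its mouth open to -x. The carrier is to be pushed along the shaker's +x.
- hook_mouth (a point): Middle of the hook's mouth, on its shut gate's line, 90 mm ahead (+x) of the shaker's origin and 34 mm above the deck (as high as ring_bar); shaker axes. The hook is a C of 8 mm bar, 26 mm clear between its arms (y = +-13 mm), flared at the entry to 38 mm, flares' tips 14 mm before this point. Its closed end stops a bar's centre 47 mm past this point; the post begins 70 mm past it.
- gate (a joint): Angle of the hook's gate: 0 shut, up to 1.45 rad swung inward (+x) about an upright pin at the -y arm. A spring shuts it. The ring's bar pushed along +x opens it with some 2 to 6 N, and it snaps shut by itself behind the bar once the bar's centre is about 32 mm past hook_mouth (40 mm is well home). It does not open outward.
- balance: Electronic balance, fixed: 240 mm (its x) by 190 mm (y), top of the body 54 mm high, with a round steel pan 110 mm across whose top is 74 mm above the bench. Origin: centre of the underside.
- pan (a point): Centre of the top of the balance's pan (30 mm along the balance's +x from its origin).
- vial: Bystander: small amber vial with a white cap, 22 mm diameter, 44 mm tall, on the deck beside the hook (shaker +y side). Origin: underside.
- cap: Bystander: loose jar cap, 36 mm diameter, 8 mm high, flat on the deck beside the hook (shaker -y side). Origin: underside.
- cup: Bystander: empty open plastic cup, 44 mm across, 42 mm tall, on the bench. Origin: underside.
- tip_box: Bystander: pipette tip box, 80 by 120 mm, 63 mm tall, on the bench. Origin: underside.
- wash_bottle: Bystander: plastic bottle, 56 mm diameter, 110 mm tall, on the bench. Origin: underside.
- spare_jar: Bystander: a jar like the others, standing on the bench itself. Origin: underside.
- cuvette: Bystander: clear square cuvette, 13 by 13 mm, 45 mm tall, on the bench. Origin: underside.
Things that resemble listed ones, but are neither listed nor needed, are in the scene too. Leave any blue or turquoise look-alike of the jar_end alone.

How it is judged (in metres and radians):
On the way:
1. The jar from the balance stands upright in the empty end pocket, let go, while the carrier is not yet clipped (its ring bar still outside the gate) (x of jar in the frame of carrier between -0.016 and 0.016 m and y of jar in the frame of carrier between 0.034 and 0.054 m and z of jar in the frame of carrier below 0.012 m and angle between jar's own z axis and vertical below 0.15 rad and x of ring_bar in the frame of hook_mouth below 0 m and contact force between the fingers and jar below 0.3 N), for 0.2 s.
At the end, for the whole second after the job is handed in: Ring bar inside the hook (6 to 56 mm behind the gate line, within 16 mm sideways, 12 mm in height), gate shut (under 0.12 rad), carrier flat on the deck, all three jars upright on their pocket floors (within 10 mm in y, 16 mm in x, 12 mm above the carrier underside), all at rest (x of ring_bar in the frame of hook_mouth between 0.006 and 0.056 m and y of ring_bar in the frame of hook_mouth between -0.016 and 0.016 m and z of ring_bar in the frame of hook_mouth between -0.012 and 0.012 m and value of joint gate below 0.12 rad and x of jar in the frame of carrier between -0.016 and 0.016 m and y of jar in the frame of carrier between 0.034 and 0.054 m and z of each of jar, jar_mid, jar_end in the frame of carrier below 0.012 m and angle between each of jar, jar_mid, jar_end's own z axis and vertical below 0.15 rad and x of jar_mid in the frame of carrier between -0.016 and 0.016 m and y of jar_mid in the frame of carrier between -0.01 and 0.01 m and x of jar_end in the frame of carrier between -0.016 and 0.016 m and y of jar_end in the frame of carrier between -0.054 and -0.034 m and z of carrier in the frame of shaker between 0.044 and 0.056 m and angle between carrier's own z axis and vertical below 0.08 rad and linear speed of carrier below 0.02 m/s and linear speed of jar below 0.03 m/s); the robot touches nothing.
It fails at once if the carrier is lifted off the deck (more than 12 mm) or tipped by more than 0.25 rad (z of carrier in the frame of shaker above 0.062 m or angle between carrier's own z axis and vertical above 0.25 rad).
It fails at once if the jar is dropped or thrown (over 0.7 m/s while no finger touches it) (linear speed of jar above 0.7 m/s and contact force between the fingers and jar below 0.05 N).
It fails at once if a bystander is moved by more than 40 mm or knocked over (distance of any of vial, cap, cup, tip_box, wash_bottle, spare_jar, cuvette from where it was at the start of the episode above 0.04 m or angle between any of vial, cap, cup, tip_box, wash_bottle, spare_jar, cuvette's own z axis and vertical above 0.5 rad).
It also fails if it takes over 69 s, if anything falls off the work surface, if the arm or the gripper's body presses on something with over 40 N, if the wrist force passes 120 N, or if a joint passes its speed limit or range.

## Working session

There is one attempt and no reset: what is moved stays moved. The work goes in short steps, Python scripts to look and compute and a tool call to move; the robot and the scene stay as the last step left them, time stands still between calls to the robot, and variables do not carry over. Pictures are saved under pics/ and viewed, at most 10 in all, crops included, and the job is handed in when it is done.

Besides the shell and the picture viewer there is one more tool, called after "Emit:" by a JSON object that holds its "api" and its "payload", one argument or row to a line. move_arm: Moves the arm, as the interface text tells. Its arguments: {"type":"object","properties":{"jaw":{"type":"array"},"delta_pos":{"type":"array"},"yaw":{"type":"array"},"force":{"type":"number"}},"required":["jaw","delta_pos","yaw"]}

```bash
mkdir -p pics; cat > h.py <<'E'
import numpy as np, cv2
from workcell import bot, camera, camera_model, outline_of, pinpoint
def ray(c,xy):
    m=camera_model(c);R=np.array(m["R"]);t=np.array(m["t"])
    d=R.T@np.array([(xy[0]-m["cx"])/m["fx"],(xy[1]-m["cy"])/m["fy"],1.]);return -R.T@t,d
def onz(c,xy,z):
    o,d=ray(c,xy);return o+d*(z-o[2])/d[2]
def tri(a,b):
    o1,d1=ray("side",a);o2,d2=ray("top",b);s=np.linalg.lstsq(np.c_[d1,-d2],o2-o1,rcond=None)[0]
    p,q=o1+d1*s[0],o2+d2*s[1];return (p+q)/2,np.linalg.norm(p-q)
def proj(c,X):
    m=camera_model(c);p=np.array(m["R"])@np.array(X)+np.array(m["t"]);return np.array([m["fx"]*p[0]/p[2]+m["cx"],m["fy"]*p[1]/p[2]+m["cy"]])
def snap(c,f,box=None,s=1):
    im=np.ascontiguousarray(camera(c)[:,:,::-1])
    if box: im=im[box[1]:box[3],box[0]:box[2]]
    cv2.imwrite("pics/"+f,cv2.resize(im,None,fx=s,fy=s,interpolation=cv2.INTER_CUBIC))
E
python3 - <<'E'
from h import *
np.set_printoptions(precision=3,suppress=True)
for c in("side","top"):snap(c,c+"0.png")
Z=dict(jar=.074,carrier=.05,pocket=.054,jar_mid=.054,jar_end=.054,ring_bar=.084,shaker=0,hook_mouth=.084,balance=0,pan=.074,vial=.05,cap=.05,cup=0,tip_box=0,wash_bottle=0,spare_jar=0,cuvette=0)
for n,z in Z.items():
    for c in("side","top"):
        for d in pinpoint(c,n)[:6]:
            print(n,c,np.round(d["xy"],0),round(d["confidence"],2),onz(c,d["xy"],z))
E
```

```text
jar side [346. 155.] 0.92 [ 0.519 -0.339  0.074]
jar top [428. 269.] 0.89 [ 0.514 -0.359  0.074]
jar top [149. 321.] 0.6 [0.408 0.217 0.074]
carrier side [320. 246.] 0.98 [0.539 0.002 0.05 ]
carrier top [255. 258.] 0.7 [0.541 0.003 0.05 ]
pocket side [344. 246.] 0.96 [ 0.497 -0.004  0.054]
pocket side [264. 191.] 0.28 [ 0.686 -0.166  0.054]
jar_mid side [315. 247.] 0.77 [0.548 0.01  0.054]
jar_mid top [256. 259.] 0.85 [0.539 0.001 0.054]
jar_end side [317. 219.] 0.93 [ 0.557 -0.08   0.054]
jar_end side [296. 245.] 0.69 [0.582 0.01  0.054]
jar_end side [179. 321.] 0.57 [0.722 0.223 0.054]
jar_end side [219. 214.] 0.56 [ 0.752 -0.059  0.054]
jar_end top [252. 241.] 0.78 [0.577 0.008 0.054]
jar_end top [330. 247.] 0.71 [ 0.564 -0.159  0.054]
jar_end top [181. 175.] 0.64 [0.727 0.17  0.054]
ring_bar side [318. 263.] 0.88 [0.532 0.089 0.084]
ring_bar top [214. 259.] 0.83 [0.534 0.086 0.084]
shaker side [319. 307.] 0.9 [0.525 0.105 0.   ]
shaker side [261. 188.] 0.64 [ 0.717 -0.265  0.   ]
shaker top [427. 266.] 0.7 [ 0.529 -0.379  0.   ]
shaker top [209. 271.] 0.58 [0.52  0.109 0.   ]
hoo
[... 562 characters left out ...]
 [0.598 0.223 0.05 ]
cup side [286. 207.] 0.95 [ 0.641 -0.193  0.   ]
cup top [339. 215.] 0.78 [ 0.646 -0.185  0.   ]
tip_box side [219. 217.] 0.9 [ 0.781 -0.126  0.   ]
tip_box top [211. 256.] 0.63 [0.553 0.106 0.   ]
tip_box top [309. 160.] 0.6 [ 0.781 -0.119  0.   ]
wash_bottle side [319. 308.] 0.74 [0.526 0.106 0.   ]
wash_bottle side [287. 206.] 0.65 [ 0.638 -0.197  0.   ]
wash_bottle side [181. 276.] 0.58 [0.789 0.074 0.   ]
spare_jar side [263. 193.] 0.56 [ 0.707 -0.242  0.   ]
spare_jar side [360. 184.] 0.45 [ 0.478 -0.331  0.   ]
spare_jar top [361. 190.] 0.61 [ 0.707 -0.239  0.   ]
cuvette side [339. 211.] 0.61 [ 0.52 -0.2   0.  ]
cuvette top [340. 276.] 0.48 [ 0.507 -0.184  0.   ]
```

View pics/side0.png

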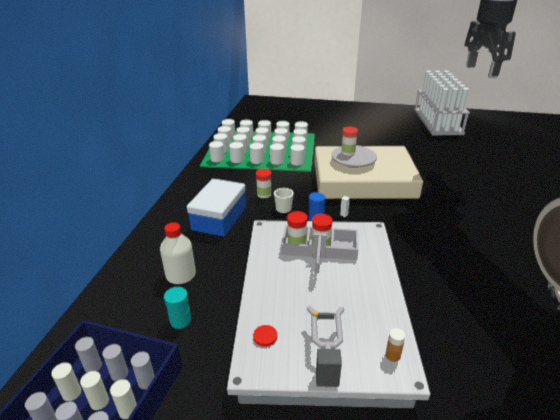

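View pics/top0.png

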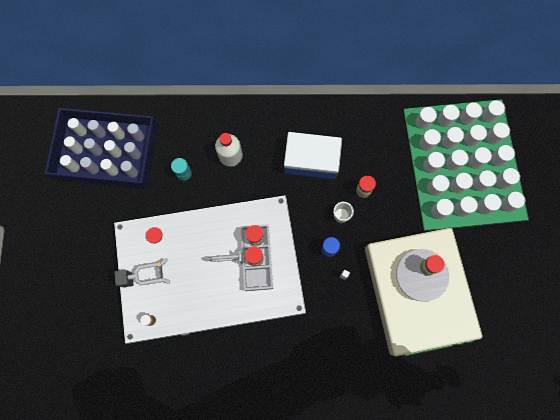

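The jar candidates by top pixel are the balance jar (435,264), the spare jar on the bench (367,186), two jars in the carrier (254,234 and 254,256), and the blue and turquoise look-alikes (331,247 and 181,168). Only the one at (435,264) stands on the pan, so that is the jar. I'll confirm it in a crop and refine the geometry with fits.

```bash
cat > fit.py <<'E'
from h import *
from scipy.optimize import minimize
def red(im):
    h=cv2.cvtColor(im,cv2.COLOR_RGB2HSV);return (((h[...,0]<8)|(h[...,0]>172))&(h[...,1]>150)&(h[...,2]>70))
def hullmask(c,P,sub=4):
    p=np.array([proj(c,x) for x in P],np.float32)
    m=np.zeros((420*sub,560*sub),np.uint8);cv2.fillConvexPoly(m,cv2.convexHull(np.round((p+.5)*sub-.5).astype(np.int32)),1)
    return cv2.resize(m.astype(np.float32),(560,420),interpolation=cv2.INTER_AREA)
def cyl(x,y,z0,z1,r):
    a=np.linspace(0,2*np.pi,24);return [[x+r*np.cos(t),y+r*np.sin(t),z] for z in(z0,z1) for t in a]
def fitcap(ims,xy0,zb):
    """cap of a jar with base at zb: red blob centroids in each view -> (x,y)"""
    out={}
    for c,im in ims.items():
        R=red(im);u=proj(c,[*xy0,zb+.053]);n,l,s,ce=cv2.connectedComponentsWithStats(R.astype(np.uint8))
        k=1+np.argmin([np.hypot(*(ce[i]-u))+(100 if s[i,4]<30 else 0) for i in range(1,n)])
        M=(l==k).astype(np.float32)
        f=lambda v:np.abs(hullmask(c,cyl(v[0],v[1],zb+.046,zb+.06,.018))-M).sum()
        o=onz(c,ce[k],zb+.053)[:2]
        r=minimize(f,o,method="Nelder-Mead",options=dict(initial_simplex=[o,o+[.004,0],o+[0,.004]],xatol=1e-4))
        out[c]=(np.round(r.x,4),round(r.fun,1),int(s[k,4]))
    return out
E
python3 - <<'E'
from fit import *
np.set_printoptions(precision=4,suppress=True)
ims={c:camera(c) for c in("side","top")}
for n,xy,z in(("jar",(.516,-.35),.074),("mid",(.54,.003),.054),("end",(.58,.008),.054)):print(n,fitcap(ims,xy,z))
for c in ims:
    d=outline_of(c,"shaker")
    for e in d[:2]:
        m=e["mask"];h=cv2.convexHull(np.argwhere(m)[:,::-1].astype(np.int32));a=cv2.approxPolyDP(h,5,True)[:,0]
        print(c,e["confidence"],m.sum(),[ (p.tolist(),onz(c,p,.05)[:2].round(3).tolist()) for p in a])
    for e in outline_of(c,"carrier")[:1]:
        m=e["mask"];h=cv2.convexHull(np.argwhere(m)[:,::-1].astype(np.int32));a=cv2.approxPolyDP(h,3,True)[:,0]
        print(c,"carrier",m.sum(),[(p.tolist(),onz(c,p,.074)[:2].round(3).tolist()) for p in a])
a=cv2.resize(ims["top"][170:350,100:320],None,fx=3.5,fy=3.3,interpolation=2)
cv2.imwrite("pics/deck.png",a[:,:,::-1])
b=np.hstack([cv2.resize(ims["top"][220:360,350:490],(390,390)),cv2.resize(ims["side"][110:210,300:400],(390,390))])
cv2.imwrite("pics/jar.png",b[:,:,::-1])
E
```

```text
Traceback (most recent call last):
  File "fit.py", line 20, in fitcap
    r=minimize(f,o,method="Nelder-Mead",options=dict(initial_simplex=[o,o+[.004,0],o+[0,.004]],xatol=1e-4))
  File "fit.py", line 18, in <lambda>
    f=lambda v:np.abs(hullmask(c,cyl(v[0],v[1],zb+.046,zb+.06,.018))-M).sum()
                      ~~~~~~~~^^^^^^^^^^^^^^^^^^^^^^^^^^^^^^^^^^^^^^
  File "fit.py", line 6, in hullmask
    p=np.array([proj(c,x) for x in P],np.float32)
                ~~~~^^^^^
  File "h.py", line 12, in proj
    m=camera_model(c);p=np.array(m["R"])@np.array(X)+np.array(m["t"]);return np.array([m["fx"]*p[0]/p[2]+m["cx"],m["fy"]*p[1]/p[2]+m["cy"]])
ValueError: time passes only in moves, steps and waits
```

```bash
sed -i 's/^from workcell.*/from workcell import bot, camera, outline_of, pinpoint\nimport workcell, functools\ncamera_model=functools.lru_cache(workcell.camera_model)/' h.py
python3 - <<'E'
from fit import *
np.set_printoptions(precision=4,suppress=True)
ims={c:camera(c) for c in("side","top")}
for n,xy,z in(("jar",(.516,-.35),.074),("mid",(.54,.003),.054),("end",(.58,.008),.054)):print(n,fitcap(ims,xy,z))
for c in ims:
    d=outline_of(c,"shaker")
    for e in d[:2]:
        m=e["mask"];h=cv2.convexHull(np.argwhere(m)[:,::-1].astype(np.int32));a=cv2.approxPolyDP(h,5,True)[:,0]
        print(c,e["confidence"],m.sum(),[ (p.tolist(),onz(c,p,.05)[:2].round(3).tolist()) for p in a])
    for e in outline_of(c,"carrier")[:1]:
        m=e["mask"];h=cv2.convexHull(np.argwhere(m)[:,::-1].astype(np.int32));a=cv2.approxPolyDP(h,3,True)[:,0]
        print(c,"carrier",m.sum(),[(p.tolist(),onz(c,p,.074)[:2].round(3).tolist()) for p in a])
a=cv2.resize(ims["top"][170:350,100:320],None,fx=3.5,fy=3.3,interpolation=2)
cv2.imwrite("pics/deck.png",a[:,:,::-1])
b=np.hstack([cv2.resize(ims["top"][220:360,350:490],(390,390)),cv2.resize(ims["side"][110:210,300:400],(390,390))])
cv2.imwrite("pics/jar.png",b[:,:,::-1])
E
```

```text
jar {'side': (array([ 0.5162, -0.361 ]), np.float64(34.9), 121), 'top': (array([ 0.517 , -0.3581]), np.float64(47.6), 251)}
mid {'side': (array([0.5377, 0.0037]), np.float64(41.8), 286), 'top': (array([0.5381, 0.0027]), np.float64(32.8), 234)}
end {'side': (array([0.583 , 0.0032]), np.float64(24.6), 302), 'top': (array([0.5833, 0.0027]), np.float64(35.3), 227)}
side 0.78 27755 [([427, 399], [0.369, 0.282]), ([411, 408], [0.389, 0.298]), ([241, 404], [0.595, 0.333]), ([228, 393], [0.616, 0.321]), ([255, 220], [0.678, -0.059]), ([383, 225], [0.426, -0.089])]
side carrier 5215 [([420, 196], [0.355, -0.174]), ([326, 198], [0.545, -0.13]), ([318, 191], [0.564, -0.154]), ([314, 149], [0.601, -0.355]), ([404, 147], [0.38, -0.409]), ([422, 181], [0.347, -0.239])]
top 0.89 19266 [([304, 312], [0.426, -0.101]), ([126, 343], [0.364, 0.268]), ([115, 284], [0.486, 0.3]), ([114, 224], [0.616, 0.312]), ([283, 195], [0.681, -0.058])]
top carrier 1494 [([272, 287], [0.476, -0.034]), ([245, 290], [0.47, 0.022]), ([209, 258], [0.537, 0.098]), ([241, 226], [0.606, 0.032]), ([266, 224], [0.61, -0.021])]
```

View pics/deck.png

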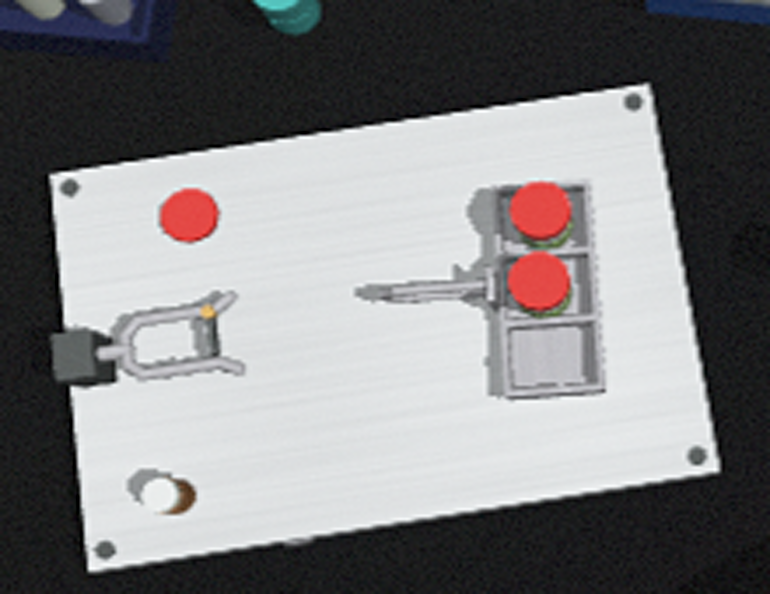

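View pics/jar.png

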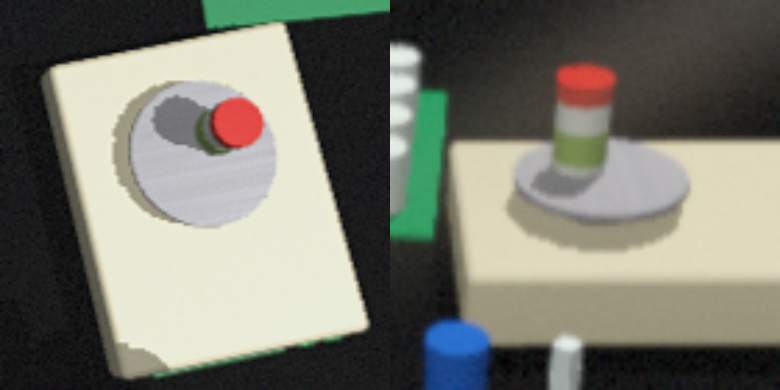

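The crops confirm the balance jar: red cap, green label, alone on the pan. In the deck crop the hook mouth is near top pixel (160,271) and the ring tip near (202,258). The tray runs from about x 241 to 273 and y 224 to 290, and it is turned a few degrees relative to the deck.

```bash
python3 - <<'E'
from fit import *
np.set_printoptions(precision=4,suppress=True)
u=lambda x,y:(100+(x+.5)/3.5-.5,170+(y+.5)/3.3-.5)
C=np.array([onz("top",u(*p),.05)[:2] for p in((50,173),(650,83),(720,470),(88,573))])
cen=C.mean(0);ax=(C[0]+C[3]-C[1]-C[2])/2;ay=(C[2]+C[3]-C[0]-C[1])/2
print("shaker",cen,np.linalg.norm(ax),np.linalg.norm(ay),np.degrees(np.arctan2(ax[1],ax[0])),np.degrees(np.arctan2(ay[1],ay[0]))+90)
y=np.arctan2(ax[1],ax[0]);print("hm pred",cen+.09*np.array([np.cos(y),np.sin(y)]),"pix",onz("top",u(210,335),.084))
T=np.array([onz("top",u(*p),.074)[:2] for p in((495,184),(592,180),(606,390),(505,398))])
print("tray",T,T.mean(0),"ring",onz("top",u(357,292),.103))
# fit carrier: tray edges by grey mask
ims={c:camera(c) for c in("side","top")}
from scipy.optimize import differential_evolution
im=ims["top"].astype(int);g=np.abs(cv2.Laplacian(cv2.GaussianBlur(ims["top"],(0,0),.8).mean(2),-1,ksize=3))
G=cv2.GaussianBlur(ims["top"],(0,0),.7).mean(2)
gm=np.hypot(cv2.Sobel(G,-1,1,0),cv2.Sobel(G,-1,0,1))
def pts(v):
    c,s=np.cos(v[2]),np.sin(v[2]);P=[]
    def seg(a,b):
        for t in np.linspace(0,1,40):P.append(np.array(a)*(1-t)+np.array(b)*t)
    z=.074
    for p in(-22,22):seg((-30,p+np.sign(p)*-2),(-30,p+np.sign(p)*2))
    seg((-30,-68),(-30,68));seg((-30,68),(30,68));seg((30,20),(30,66));seg((30,-24),(30,-66));seg((-30,-68),(30,-68));seg((-26,24),(-26,64));seg((-26,24),(26,24));seg((-26,64),(26,64));seg((26,24),(26,64))
    return [proj("top",[v[0]+(c*p[0]-s*p[1])/1e3,v[1]+(s*p[0]+c*p[1])/1e3,z]) for p in P]
def f(v):
    p=np.array(pts(v),np.float32);return -cv2.remap(gm.astype(np.float32),p[:,:1],p[:,1:],1).mean()
r=differential_evolution(f,[(.52,.56),(-.02,.025),(np.radians(82),np.radians(105))],seed=1,maxiter=25,popsize=10,polish=False)
print("carrier fit",r.x[:2],np.degrees(r.x[2]),r.fun)
E
```

```text
shaker [0.5228 0.1041] 0.3799672299962242 0.25936675236962553 99.36934567995016 -80.79817035131495
hm pred [0.5081 0.1929] pix [0.5086 0.1982 0.084 ]
tray [[ 0.6071  0.032 ]
 [ 0.6097 -0.0271]
 [ 0.4747 -0.036 ]
 [ 0.4698  0.0238]] [ 0.5403 -0.0018] ring [0.5328 0.1091 0.103 ]
carrier fit [0.5383 0.0046] 89.34105317651745 -165.67027282714844
```

```bash
cat > fc.py <<'E'
from fit import *
from scipy.optimize import differential_evolution
def world(v,P):
    c,s=np.cos(v[2]),np.sin(v[2]);P=np.asarray(P)/1e3
    return np.c_[v[0]+c*P[:,0]-s*P[:,1],v[1]+s*P[:,0]+c*P[:,1],.05+P[:,2]]
def pj(c,W):
    m=camera_model(c);p=W@np.array(m["R"]).T+np.array(m["t"]);return (p[:,:2]/p[:,2:]*[m["fx"],m["fy"]]+[m["cx"],m["cy"]]).astype(np.float32)
S=[]
def seg(a,b,n=40):S.append(np.linspace(a,b,n))
z=24
seg((-30,-68,z),(-30,68,z));seg((-30,68,z),(30,68,z));seg((30,16,z),(30,68,z));seg((-30,-68,z),(30,-68,z))
for a,b in(((-26,24,z),(-26,64,z)),((-26,24,z),(26,24,z)),((-26,64,z),(26,64,z)),((26,24,z),(26,64,z)),((-26,20,z),(26,20,z))):seg(a,b,25)
seg((36,3,50),(96,3,50));seg((36,-3,50),(96,-3,50));seg((99,-2,50),(99,2,50),12)
P=np.vstack(S)
def fitcarrier(ims,b=((.50,.56),(-.03,.03),(1.45,1.83)),cs=("top","side")):
    G={}
    for c in cs:
        g=cv2.GaussianBlur(ims[c],(0,0),.9).mean(2).astype(np.float32);G[c]=np.minimum(np.hypot(cv2.Sobel(g,-1,1,0),cv2.Sobel(g,-1,0,1)),120)
    def f(v):
        W=world(v,P);return -sum(cv2.remap(G[c],*np.split(pj(c,W),2,1),1).mean() for c in cs)
    r=differential_evolution(f,b,seed=2,maxiter=60,popsize=15);return r.x,r.fun
def overlay(ims,v,fn):
    o=[]
    for c,bx in(("top",(190,210,290,300)),("side",(265,205,365,295))):
        im=cv2.resize(ims[c][bx[1]:bx[3],bx[0]:bx[2]],None,fx=4,fy=4,interpolation=2)
        for q in S:
            p=np.round((pj(c,world(v,q))-bx[:2]+.5)*4).astype(np.int32);cv2.polylines(im,[p],False,(255,0,255),1)
        o.append(im)
    cv2.imwrite("pics/"+fn,np.hstack(o)[:,:,::-1])
E
python3 - <<'E'
from fc import *
np.set_printoptions(precision=4,suppress=True)
ims={c:camera(c) for c in("side","top")}
for cs in(("top",),("side",),("top","side")):
    v,s=fitcarrier(ims,cs=cs);print(cs,v,np.degrees(v[2]),s)
overlay(ims,v,"ov.png")
s=bot.get_obs();print({k:np.round(s[k],3) for k in("time","q","ee_pos","tcp_rot","opening","wrist_force")})
E
```

```text
('top',) [0.5368 0.0064 1.5719] 90.0622339237453 -96.9029312133789
('side',) [0.5405 0.0053 1.6494] 94.50159894861504 -105.4218978881836
('top', 'side') [0.54   0.0052 1.6406] 94.00029094952794 -189.37060546875
{'time': np.float64(2.4), 'q': array([-66.348,   4.979,  10.081,  95.1  ,  -0.002,  89.999]), 'ee_pos': array([ 0.221, -0.504,  0.405]), 'tcp_rot': array([179.997,   0.002,  23.653]), 'opening': np.float64(0.085), 'wrist_force': array([-0.105, -0.224,  0.396])}
```

View pics/ov.png

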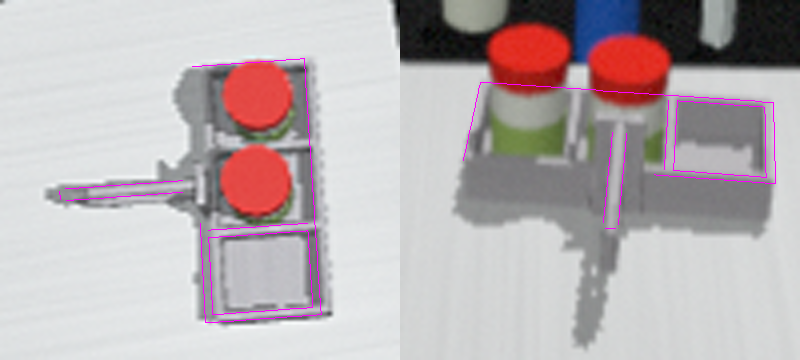

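The overlay matches the tray well in both views: carrier at (0.540, 0.005), yaw 94°, empty pocket at (0.496, 0.002). The jar is at (0.5165, -0.3595). Moving above it.

Emit:
{"api": "move_arm", "payload": {
  "jaw": [0, 0, 0, 0, 0, 0, 0, 0, 0, 0],
  "delta_pos": [
    [0.0296, 0.0145, -0.003],
    [0.0296, 0.0145, -0.003],
    [0.0296, 0.0145, -0.003],
    [0.0296, 0.0145, -0.003],
    [0.0296, 0.0145, -0.003],
    [0.0296, 0.0145, -0.003],
    [0.0296, 0.0145, -0.003],
    [0.0296, 0.0145, -0.003],
    [0.0296, 0.0145, -0.003],
    [0.0296, 0.0145, -0.003]
  ],
  "yaw": [-0.0343, -0.0343, -0.0343, -0.0343, -0.0343, -0.0343, -0.0343, -0.0343, -0.0343, -0.0343],
  "force": 25
}}

```text
time: 3.23
ee_pos: [0.518, -0.3578, 0.3746]
tcp_rot: [180.0, -0.0, 3.9]
wrist_force: [-0.9, -0.6, 0.0]
opening: 0.0855
grasp_force: 0.0
```

Emit:
{"api": "move_arm", "payload": {
  "jaw": [0, 0, 0, 0, 0, 0, 0],
  "delta_pos": [
    [-0.0015, -0.0017, -0.02],
    [0, 0, -0.02],
    [0, 0, -0.02],
    [0, 0, -0.02],
    [0, 0, -0.015],
    [0, 0, -0.005],
    [0, 0, 0]
  ],
  "yaw": [0, 0, 0, 0, 0, 0, 0]
}}

```text
time: 3.82
ee_pos: [0.5149, -0.3603, 0.2733]
tcp_rot: [-179.9, 0.1, 4.0]
wrist_force: [0.3, 0.1, 0.6]
opening: 0.0853
grasp_force: 0.0
```

```bash
python3 - <<'E'
from h import *
im=[cv2.resize(camera(c)[b[1]:b[3],b[0]:b[2]],(390,390),interpolation=2) for c,b in(("top",(375,210,495,330)),("side",(290,70,410,190)))]
cv2.imwrite("pics/g.png",np.hstack(im)[:,:,::-1]);print(bot.get_obs()["ee_pos"])
E
```

```text
[ 0.51523763 -0.36062903  0.27560947]
```

View pics/g.png

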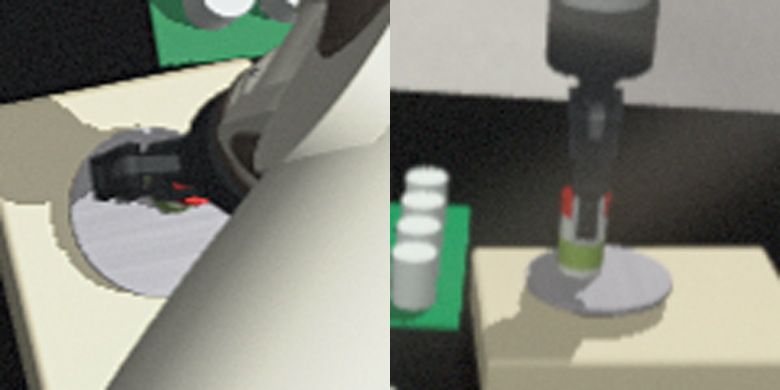

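The fingers straddle the jar (side crop: finger at x 587, jar at x 584), so I can close.

Emit:
{"api": "move_arm", "payload": {
  "jaw": [0.4, 0.6, 0.8, 0.8, 0.8, 0.8, 0.8, 0.8],
  "delta_pos": [
    [0.001, 0.0005, 0],
    [0, 0, 0],
    [0, 0, 0],
    [0, 0, 0],
    [0, 0, 0],
    [0, 0, 0],
    [0, 0, 0],
    [0, 0, 0]
  ],
  "yaw": [0, 0, 0, 0, 0, 0, 0, 0],
  "force": 25
}}

```text
time: 4.58
ee_pos: [0.5162, -0.36, 0.2752]
tcp_rot: [180.0, -0.0, 4.0]
wrist_force: [-0.5, 0.9, 5.6]
opening: 0.035
grasp_force: 24.7
```

Emit:
{"api": "move_arm", "payload": {
  "jaw": [0.8, 0.8, 0.8, 0.8, 0.8],
  "delta_pos": [
    [0, 0, 0.008],
    [0, 0, 0.015],
    [0, 0, 0.02],
    [0, 0, 0.017],
    [0, 0, 0]
  ],
  "yaw": [0, 0, 0, 0, 0]
}}

```text
time: 5.0
ee_pos: [0.5164, -0.3602, 0.3386]
tcp_rot: [179.8, -0.2, 4.0]
wrist_force: [-0.8, -0.5, 0.5]
opening: 0.0351
grasp_force: 25.0
```

Emit:
{"api": "move_arm", "payload": {
  "jaw": [0.8, 0.8, 0.8, 0.8, 0.8, 0.8, 0.8, 0.8, 0.8, 0.8],
  "delta_pos": [
    [-0.002, 0.03, 0],
    [-0.002, 0.036, 0],
    [-0.002, 0.04, 0],
    [-0.002, 0.04, 0],
    [-0.002, 0.04, 0],
    [-0.002, 0.04, 0],
    [-0.002, 0.04, 0],
    [-0.002, 0.04, 0],
    [-0.002, 0.034, 0],
    [-0.002, 0.022, 0]
  ],
  "yaw": [0, 0, 0, 0, 0, 0, 0, 0, 0, 0]
}}

```text
time: 5.83
ee_pos: [0.4955, 0.0047, 0.3341]
tcp_rot: [-180.0, 0.0, 4.1]
wrist_force: [-0.1, -0.3, -0.1]
opening: 0.0354
grasp_force: 25.1
```

```bash
python3 - <<'E'
from fc import *
o=bot.get_obs();print({k:np.round(o[k],4) for k in("time","ee_pos","tcp_rot","opening","grasp_force","wrist_force")})
ims={c:camera(c) for c in("side","top")}
for z in(.125,.135,.145):print(z,fitcap({"side":ims["side"]},o["ee_pos"][:2],z))
im=ims["side"][150:270,280:420]
p=pj("side",world((.54,.0052,1.6406),[(0,44,4),(0,44,64),(-26,24,24),(-26,64,24),(26,64,24),(26,24,24)]))
im=cv2.resize(im,None,fx=5,fy=5,interpolation=2)
for a in p:cv2.circle(im,tuple(int(x) for x in (a-[280,150]+.5)*5),3,(255,0,255),-1)
cv2.imwrite("pics/hold.png",im[:,:,::-1])
E
```

```text
{'time': np.float64(5.8333), 'ee_pos': array([0.4955, 0.0047, 0.3341]), 'tcp_rot': array([-1.799734e+02,  3.890000e-02,  4.092400e+00]), 'opening': np.float64(0.0354), 'grasp_force': np.float64(25.1445), 'wrist_force': array([-0.118 , -0.3192, -0.0698])}
0.125 {'side': (array([ 0.5131, -0.014 ]), np.float64(298.4), 38)}
0.135 {'side': (array([0.5121, 0.0008]), np.float64(315.8), 38)}
0.145 {'side': (array([0.5145, 0.0207]), np.float64(335.6), 38)}
```

View pics/hold.png

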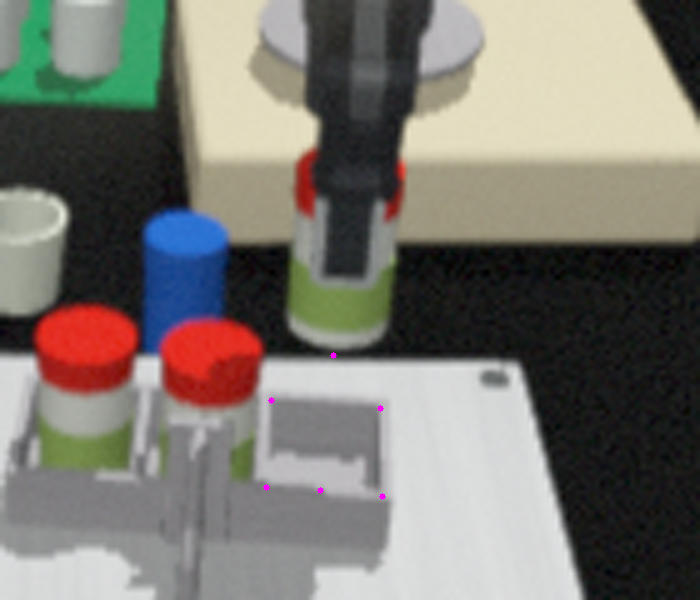

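The held jar lines up with the pocket column: jar bottom at about x 338, pocket axis extrapolated to about x 337. Lowering it, slowly at the end.

Emit:
{"api": "move_arm", "payload": {
  "jaw": [0.8, 0.8, 0.8, 0.8, 0.8, 0.8, 0.8],
  "delta_pos": [
    [0.0004, -0.0025, -0.015],
    [0, 0, -0.018],
    [0, 0, -0.015],
    [0, 0, -0.01],
    [0, 0, -0.008],
    [0, 0, -0.006],
    [0, 0, 0]
  ],
  "yaw": [0, 0, 0, 0, 0, 0, 0]
}}

```text
time: 6.52
ee_pos: [0.4964, -0.0008, 0.2616]
tcp_rot: [-180.0, 0.1, 4.0]
wrist_force: [1.4, -0.8, -0.5]
opening: 0.0353
grasp_force: 25.2
```

Emit:
{"api": "move_arm", "payload": {
  "jaw": [0.8, 0.8, 0.8, 0.8, 0.8, 0.8],
  "delta_pos": [
    [0, 0.001, -0.002],
    [0, 0, -0.002],
    [0, 0, -0.001],
    [0, 0, -0.001],
    [0, 0, 0],
    [0, 0, 0]
  ],
  "yaw": [0, 0, 0, 0, 0, 0]
}}

```text
time: 7.02
ee_pos: [0.4966, 0.0005, 0.2568]
tcp_rot: [180.0, -0.0, 4.0]
wrist_force: [1.2, 0.2, -0.0]
opening: 0.0355
grasp_force: 25.2
```

Emit:
{"api": "move_arm", "payload": {
  "jaw": [0.8, 0.8, 0.8, 0.8],
  "delta_pos": [
    [0, 0, -0.001],
    [0, 0, -0.001],
    [0, 0, -0.001],
    [0, 0, 0]
  ],
  "yaw": [0, 0, 0, 0]
}}

```text
time: 7.35
ee_pos: [0.4969, 0.0006, 0.2551]
tcp_rot: [-180.0, -0.1, 4.0]
wrist_force: [-1.3, 1.9, 9.0]
opening: 0.0353
grasp_force: 25.6
```

Floor contact, as planned. Releasing and lifting.

Emit:
{"api": "move_arm", "payload": {
  "jaw": [0.58, 0.5, 0.4, 0.2, 0.1, 0.1],
  "delta_pos": [
    [0, 0, 0.0005],
    [0, 0, 0],
    [0, 0, 0],
    [0, 0, 0],
    [0, 0, 0],
    [0, 0, 0]
  ],
  "yaw": [0, 0, 0, 0, 0, 0]
}}

```text
time: 7.85
ee_pos: [0.4965, 0.0005, 0.254]
tcp_rot: [-180.0, 0.0, 4.0]
wrist_force: [0.1, 0.7, -0.1]
opening: 0.0769
grasp_force: 0.0
```

Emit:
{"api": "move_arm", "payload": {
  "jaw": [0.1, 0.1, 0.1, 0.1, 0.1, 0.1, 0.1],
  "delta_pos": [
    [0, 0, 0.01],
    [0, 0, 0.02],
    [0, 0, 0.03],
    [0, 0, 0.035],
    [0, -0.01, 0.03],
    [0, -0.035, 0],
    [0, -0.035, 0]
  ],
  "yaw": [0, 0, 0, 0, 0, 0, 0]
}}

```text
time: 8.43
ee_pos: [0.4967, -0.0796, 0.3824]
tcp_rot: [179.9, -0.3, 4.2]
wrist_force: [-0.1, 0.7, -0.7]
opening: 0.0769
grasp_force: 0.0
```

Emit:
{"api": "move_arm", "payload": {
  "jaw": [0.35, 0.35, 0.35, 0.35, 0.35, 0.35, 0.35, 0.35, 0.35, 0.35],
  "delta_pos": [
    [0.005, 0.001, -0.003],
    [0.005, 0.001, -0.003],
    [0.005, 0.001, -0.003],
    [0.005, 0.001, -0.003],
    [0.005, 0.001, -0.003],
    [0.005, 0.001, -0.003],
    [0.005, 0.001, -0.003],
    [0.005, 0.001, -0.003],
    [0.005, 0.001, -0.003],
    [0.005, 0.001, -0.003]
  ],
  "yaw": [-0.124, -0.124, -0.124, -0.124, -0.124, -0.124, -0.124, -0.124, -0.124, -0.124]
}}

```text
time: 9.27
ee_pos: [0.4027, -0.3498, 0.3463]
tcp_rot: [-167.9, 0.3, -43.4]
wrist_force: [0.2, -0.8, 0.2]
opening: 0.0558
grasp_force: 0.0
```

Emit:
{"api": "move_arm", "payload": {
  "jaw": [0.35, 0.35, 0.35],
  "delta_pos": [
    [0.002, 0.003, 0],
    [0.001, 0.003, 0],
    [0, 0, 0]
  ],
  "yaw": [-0.122, -0.12, 0]
}}

```text
time: 9.52
ee_pos: [0.3478, -0.3974, 0.3444]
tcp_rot: [-165.1, 0.4, -51.9]
wrist_force: [-0.3, 0.2, 1.0]
opening: 0.0555
grasp_force: 0.0
```

```bash
python3 - <<'E'
from fc import *
np.set_printoptions(precision=4,suppress=True)
o=bot.get_obs();print({k:np.round(o[k],4) for k in("time","q","ee_pos","tcp_rot","opening")})
ims={c:camera(c) for c in("side","top")}
for n,xy,z in(("jar",(.496,.001),.054),("mid",(.54,.003),.054),("end",(.58,.008),.054)):print(n,fitcap(ims,xy,z))
v,s=fitcarrier(ims,cs=("side",));print(v,np.degrees(v[2]),s)
overlay(ims,v,"ov2.png")
E
```

```text
{'time': np.float64(9.5167), 'q': array([-51.9202,   1.2494,  -0.9098,  88.219 ,  14.8846, 179.9437]), 'ee_pos': array([ 0.3478, -0.3974,  0.3444]), 'tcp_rot': array([-165.115 ,    0.3636,  -51.8658]), 'opening': np.float64(0.0555)}
jar {'side': (array([0.4974, 0.0034]), np.float64(30.5), 306), 'top': (array([0.4974, 0.0026]), np.float64(30.7), 238)}
mid {'side': (array([0.5377, 0.0037]), np.float64(43.6), 286), 'top': (array([0.5383, 0.0025]), np.float64(31.7), 233)}
end {'side': (array([0.5832, 0.0026]), np.float64(23.1), 305), 'top': (array([0.5833, 0.0027]), np.float64(35.3), 227)}
[ 0.542  -0.0127  1.6555] 94.85080738249907 -94.58003234863281
```

View pics/ov2.png

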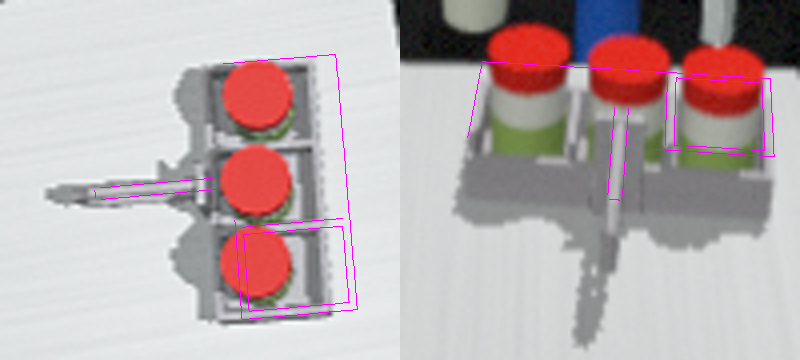

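The jar stands in the pocket at (0.4974, 0.003), clear of the walls. The fit overlay is off, but the carrier looks unmoved. Joint 6 reached its limit, so I'll turn the other way (yaw +99).

Emit:
{"api": "move_arm", "payload": {
  "jaw": [0.35, 0.35, 0.35],
  "delta_pos": [
    [0, 0, 0.005],
    [0, 0, 0.005],
    [0, 0, 0]
  ],
  "yaw": [0.12, 0.12, 0.12]
}}

```text
time: 9.87
ee_pos: [0.3523, -0.3936, 0.3556]
tcp_rot: [-165.1, 0.3, -30.3]
wrist_force: [0.2, -0.6, 0.1]
opening: 0.0554
grasp_force: 0.0
```

Emit:
{"api": "move_arm", "payload": {
  "jaw": [0.35, 0.35, 0.35, 0.35],
  "delta_pos": [
    [0, 0, 0],
    [0, 0, 0],
    [0, 0, 0],
    [0, 0, 0]
  ],
  "yaw": [0.12, 0.12, 0.12, 0.12]
}}

```text
time: 10.2
ee_pos: [0.3526, -0.3935, 0.3545]
tcp_rot: [-165.1, 0.3, -2.7]
wrist_force: [1.3, -0.3, -0.7]
opening: 0.0555
grasp_force: 0.0
```

```bash
python3 - <<'E'
from h import *
o=bot.get_obs();print({k:np.round(o[k],4) for k in("time","q","ee_pos","tcp_rot","opening")})
E
```

```text
{'time': np.float64(10.2), 'q': array([-50.1875,   8.0125,   7.0991, 100.3877,   9.7515, 131.6096]), 'ee_pos': array([ 0.3526, -0.3935,  0.3545]), 'tcp_rot': array([-165.1187,    0.3406,   -2.7198]), 'opening': np.float64(0.0555)}
```

The limit left a lasting 15° tilt about tool x. The mirrored limit (j6 = -180) should undo it, so I'll turn the long way round, raised and in free space.

Emit:
{"api": "move_arm", "payload": {
  "jaw": [0.35, 0.35, 0.35, 0.35, 0.35, 0.35, 0.35, 0.35, 0.35, 0.35],
  "delta_pos": [
    [0, 0, 0.005],
    [0, 0, 0.005],
    [0, 0, 0.005],
    [0, 0, 0.005],
    [0, 0, 0.005],
    [0, 0, 0.005],
    [0, 0, 0.005],
    [0, 0, 0.005],
    [0, 0, 0.005],
    [0, 0, 0.005]
  ],
  "yaw": [0.124, 0.124, 0.124, 0.124, 0.124, 0.124, 0.124, 0.124, 0.124, 0.124]
}}

```text
time: 11.03
ee_pos: [0.3527, -0.3935, 0.4046]
tcp_rot: [-165.1, 0.4, 68.3]
wrist_force: [0.3, 0.1, -0.4]
opening: 0.0555
grasp_force: 0.0
```

Emit:
{"api": "move_arm", "payload": {
  "jaw": [0.35, 0.35, 0.35, 0.35, 0.35, 0.35, 0.35, 0.35, 0.35, 0.35],
  "delta_pos": [
    [0, 0, 0],
    [0, 0, 0],
    [0, 0, 0],
    [0, 0, 0],
    [0, 0, 0],
    [0, 0, 0],
    [0, 0, 0],
    [0, 0, 0],
    [0, 0, 0],
    [0, 0, 0]
  ],
  "yaw": [0.124, 0.124, 0.124, 0.124, 0.124, 0.124, 0.124, 0.124, 0.124, 0.124]
}}

```text
time: 11.87
ee_pos: [0.3526, -0.3933, 0.4045]
tcp_rot: [-165.1, 0.4, 139.4]
wrist_force: [-0.2, 0.7, -0.3]
opening: 0.0553
grasp_force: 0.0
```

Emit:
{"api": "move_arm", "payload": {
  "jaw": [0.35, 0.35, 0.35, 0.35, 0.35, 0.35, 0.35, 0.35, 0.35, 0.35],
  "delta_pos": [
    [0, 0, 0],
    [0, 0, 0],
    [0, 0, 0],
    [0, 0, 0],
    [0, 0, 0],
    [0, 0, 0],
    [0, 0, 0],
    [0, 0, 0],
    [0, 0, 0],
    [0, 0, 0]
  ],
  "yaw": [0.124, 0.124, 0.124, 0.124, 0.124, 0.124, 0.124, 0.124, 0.124, 0.124]
}}

```text
time: 12.7
ee_pos: [0.3525, -0.3932, 0.4047]
tcp_rot: [-165.1, 0.4, -149.6]
wrist_force: [0.3, 0.9, 0.3]
opening: 0.0558
grasp_force: 0.0
```

Emit:
{"api": "move_arm", "payload": {
  "jaw": [0.35, 0.35, 0.35, 0.35, 0.35, 0.35, 0.35, 0.35, 0.35, 0.35],
  "delta_pos": [
    [0, 0, 0],
    [0, 0, 0],
    [0, 0, 0],
    [0, 0, 0],
    [0, 0, 0],
    [0, 0, 0],
    [0, 0, 0],
    [0, 0, 0],
    [0, 0, 0],
    [0, 0, 0]
  ],
  "yaw": [0.124, 0.124, 0.124, 0.124, 0.124, 0.124, 0.124, 0.124, 0.124, 0.124]
}}

```text
time: 13.53
ee_pos: [0.3525, -0.3933, 0.4047]
tcp_rot: [-165.1, 0.3, -78.5]
wrist_force: [0.1, -0.1, -0.2]
opening: 0.0557
grasp_force: 0.0
```

```bash
python3 - <<'E'
from h import *
o=bot.get_obs();print({k:np.round(o[k],4) for k in("time","q","ee_pos","tcp_rot","opening")})
E
```

```text
{'time': np.float64(13.5333), 'q': array([ -50.93  ,   -2.2782,    2.1507,   87.6727,   13.3332, -151.5719]), 'ee_pos': array([ 0.3525, -0.3933,  0.4047]), 'tcp_rot': array([-165.0838,    0.3189,  -78.5258]), 'opening': np.float64(0.0557)}
```

28° to the limit (about 4 rows), then I'll push into it.

Emit:
{"api": "move_arm", "payload": {
  "jaw": [0.35, 0.35, 0.35, 0.35, 0.35, 0.35, 0.35, 0.35],
  "delta_pos": [
    [0, 0, 0],
    [0, 0, 0],
    [0, 0, 0],
    [0, 0, 0],
    [0, 0, 0],
    [0, 0, 0],
    [0, 0, 0],
    [0, 0, 0]
  ],
  "yaw": [0.124, 0.124, 0.124, 0.124, 0.124, 0.124, 0.124, 0.124]
}}

```text
time: 14.2
ee_pos: [0.4466, -0.2724, 0.4076]
tcp_rot: [-171.0, 0.5, -33.4]
wrist_force: [-0.6, -0.5, -0.9]
opening: 0.0557
grasp_force: 0.0
```

```bash
python3 - <<'E'
from h import *
o=bot.get_obs();print({k:np.round(o[k],4) for k in("time","q","ee_pos","tcp_rot","opening")})
E
```

```text
{'time': np.float64(14.2), 'q': array([ -33.2994,    1.5553,    6.6625,   95.5698,    9.0207, -179.944 ]), 'ee_pos': array([ 0.4466, -0.2724,  0.4076]), 'tcp_rot': array([-170.9798,    0.4714,  -33.3547]), 'opening': np.float64(0.0557)}
```

It works: the tilt is down from 15° to 9°. Continuing.

Emit:
{"api": "move_arm", "payload": {
  "jaw": [0.35, 0.35, 0.35, 0.35],
  "delta_pos": [
    [0, 0, 0],
    [0, 0, 0],
    [0, 0, 0],
    [0, 0, 0]
  ],
  "yaw": [0.124, 0.124, 0.124, 0.124]
}}

```text
time: 14.53
ee_pos: [0.4998, -0.1348, 0.4093]
tcp_rot: [-176.7, 0.6, -15.9]
wrist_force: [0.9, 0.7, 0.1]
opening: 0.0557
grasp_force: 0.0
```

Emit:
{"api": "move_arm", "payload": {
  "jaw": [0.35, 0.35, 0.35, 0.35],
  "delta_pos": [
    [0, 0, 0],
    [0, 0, 0],
    [0, 0, 0],
    [0, 0, 0]
  ],
  "yaw": [0.124, 0.11, 0, 0]
}}

```text
time: 14.87
ee_pos: [0.5108, -0.0666, 0.4097]
tcp_rot: [-179.3, 0.7, -7.6]
wrist_force: [-0.4, 0.2, 0.3]
opening: 0.0558
grasp_force: 0.0
```

The tilt is gone (0.7°). Turning back by -253° to yaw 99.4 and moving behind the carrier.

Emit:
{"api": "move_arm", "payload": {
  "jaw": [0.35, 0.35, 0.35, 0.35, 0.35, 0.35, 0.35, 0.35, 0.35, 0.35],
  "delta_pos": [
    [0, 0, 0],
    [0, 0, 0],
    [0, 0, 0],
    [0, 0, 0],
    [0, 0, 0],
    [0, 0, 0],
    [0, 0, 0],
    [0, 0, 0],
    [0, 0, 0],
    [0, 0, 0]
  ],
  "yaw": [-0.1227, -0.1227, -0.1227, -0.1227, -0.1227, -0.1227, -0.1227, -0.1227, -0.1227, -0.1227]
}}

```text
time: 15.7
ee_pos: [0.5103, -0.0701, 0.4095]
tcp_rot: [-179.3, 0.7, -78.7]
wrist_force: [-0.2, 0.7, -0.3]
opening: 0.0558
grasp_force: 0.0
```

Emit:
{"api": "move_arm", "payload": {
  "jaw": [0.35, 0.35, 0.35, 0.35, 0.35, 0.35, 0.35, 0.35, 0.35, 0.35],
  "delta_pos": [
    [0.004, 0, 0],
    [0.004, 0, 0],
    [0.004, 0, 0],
    [0.004, 0, 0],
    [0.004, 0, 0],
    [0.004, 0, 0],
    [0.004, 0, 0],
    [0.004, 0, 0],
    [0.004, 0, 0],
    [0.004, 0, 0]
  ],
  "yaw": [-0.1227, -0.1227, -0.1227, -0.1227, -0.1227, -0.1227, -0.1227, -0.1227, -0.1227, -0.1227]
}}

```text
time: 16.53
ee_pos: [0.5505, -0.0702, 0.4094]
tcp_rot: [-179.3, 0.7, -149.0]
wrist_force: [1.0, -0.9, 0.3]
opening: 0.0561
grasp_force: 0.0
```

Emit:
{"api": "move_arm", "payload": {
  "jaw": [0.35, 0.35, 0.35, 0.35, 0.35, 0.35, 0.35, 0.35, 0.35, 0.35],
  "delta_pos": [
    [0, 0, -0.008],
    [0, 0, -0.008],
    [0, 0, -0.008],
    [0, 0, -0.008],
    [0, 0, -0.008],
    [0, 0, -0.008],
    [0, 0, -0.008],
    [0, 0, -0.008],
    [0, 0, -0.008],
    [0, 0, -0.008]
  ],
  "yaw": [-0.1227, -0.1227, -0.1227, -0.1227, -0.1227, -0.1227, -0.1227, -0.1227, -0.1227, -0.1227]
}}

```text
time: 17.37
ee_pos: [0.5503, -0.0702, 0.3291]
tcp_rot: [-179.3, 0.7, 140.7]
wrist_force: [1.2, -0.5, 0.1]
opening: 0.0553
grasp_force: 0.0
```

Emit:
{"api": "move_arm", "payload": {
  "jaw": [0.35, 0.35, 0.35, 0.35, 0.35, 0.35, 0.35],
  "delta_pos": [
    [0, 0, 0],
    [0, 0, 0],
    [0, 0, 0],
    [0, 0, 0],
    [0, 0, 0],
    [0, 0, 0],
    [0, 0, 0]
  ],
  "yaw": [-0.1227, -0.1227, -0.1227, -0.1227, -0.1227, -0.1227, 0]
}}

```text
time: 17.95
ee_pos: [0.5504, -0.0701, 0.3294]
tcp_rot: [-179.3, 0.7, 98.6]
wrist_force: [0.2, -0.1, -0.1]
opening: 0.0553
grasp_force: 0.0
```

Emit:
{"api": "move_arm", "payload": {
  "jaw": [0.35, 0.35, 0.35, 0.35, 0.35, 0.35, 0.35],
  "delta_pos": [
    [0, 0.006, -0.025],
    [0, 0, -0.025],
    [0, 0, -0.02],
    [0, 0, -0.015],
    [0, 0, -0.01],
    [0, 0, -0.005],
    [0, 0, 0]
  ],
  "yaw": [0.014, 0, 0, 0, 0, 0, 0]
}}

```text
time: 18.53
ee_pos: [0.5502, -0.0637, 0.2285]
tcp_rot: [-179.2, 0.7, 99.8]
wrist_force: [-0.2, -0.1, 0.2]
opening: 0.0558
grasp_force: 0.0
```

```bash
python3 - <<'E'
from h import *
o=bot.get_obs();print({k:np.round(o[k],4) for k in("time","q","ee_pos","tcp_rot","wrist_force")})
im=[cv2.resize(camera(c)[b[1]:b[3],b[0]:b[2]],(400,400),interpolation=2) for c,b in(("top",(200,190,320,310)),("side",(260,160,380,280)))]
cv2.imwrite("pics/p.png",np.hstack(im)[:,:,::-1])
E
```

```text
{'time': np.float64(18.5333), 'q': array([-6.4352,  6.1145, -8.2044, 76.2277, -0.843 , 73.7386]), 'ee_pos': array([ 0.5502, -0.0637,  0.2285]), 'tcp_rot': array([-179.2392,    0.6562,   99.8346]), 'wrist_force': array([-0.1987, -0.0669,  0.245 ])}
```

View pics/p.png

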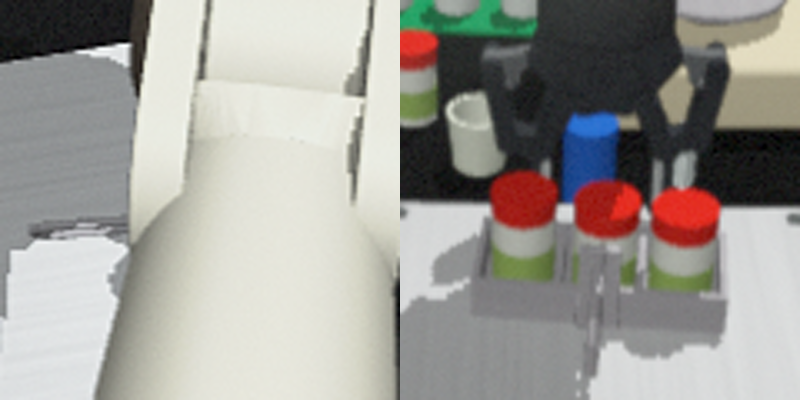

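The fingers are behind the tray's flat -x face. Pushing slowly along the shaker's +x, (-0.163, 0.987).

Emit:
{"api": "move_arm", "payload": {
  "jaw": [0.35, 0.35, 0.35, 0.35, 0.35, 0.35, 0.35, 0.35, 0.35, 0.35],
  "delta_pos": [
    [-0.0008, 0.0049, 0],
    [-0.0008, 0.0049, 0],
    [-0.0008, 0.0049, 0],
    [-0.0008, 0.0049, 0],
    [-0.0006, 0.004, 0],
    [-0.0006, 0.004, 0],
    [-0.0006, 0.004, 0],
    [-0.0006, 0.004, 0],
    [-0.0006, 0.004, 0],
    [-0.0006, 0.004, 0]
  ],
  "yaw": [0, 0, 0, 0, 0, 0, 0, 0, 0, 0]
}}

```text
time: 19.47
ee_pos: [0.5436, -0.0198, 0.2295]
tcp_rot: [-179.3, 0.7, 99.7]
wrist_force: [1.2, -5.8, 2.3]
opening: 0.0557
grasp_force: 2.7
```

Emit:
{"api": "move_arm", "payload": {
  "jaw": [0.35, 0.35, 0.35, 0.35, 0.35, 0.35, 0.35],
  "delta_pos": [
    [-0.0008, 0.0049, 0],
    [-0.0008, 0.0049, 0],
    [-0.0008, 0.0049, 0],
    [-0.0008, 0.0049, 0],
    [-0.0008, 0.0049, 0],
    [-0.0006, 0.004, 0],
    [-0.0003, 0.002, 0]
  ],
  "yaw": [0, 0, 0, 0, 0, 0, 0]
}}

```text
time: 20.05
ee_pos: [0.5386, 0.0109, 0.2295]
tcp_rot: [-179.3, 0.7, 99.8]
wrist_force: [1.2, -5.4, 3.1]
opening: 0.0558
grasp_force: 2.9
```

```bash
python3 - <<'E'
from fc import *
np.set_printoptions(precision=4,suppress=True)
o=bot.get_obs();print({k:np.round(o[k],4) for k in("time","ee_pos","tcp_rot","wrist_force")})
ims={c:camera(c) for c in("side","top")}
e=o["ee_pos"][:2]+np.array([-.163,.987])*.041;print("expected carrier",e)
J=[fitcap({"side":ims["side"]},(e[0]+a,e[1]+b),.054)["side"] for a,b in((-.043,-.007),(0,0),(.043,.007))];print(J)
im=cv2.resize(ims["side"][190:350,250:410],None,fx=3.75,fy=3.75,interpolation=2);cv2.imwrite("pics/m.png",im[:,:,::-1])
E
```

```text
{'time': np.float64(20.05), 'ee_pos': array([0.5386, 0.0109, 0.2295]), 'tcp_rot': array([-179.3133,    0.7213,   99.7602]), 'wrist_force': array([ 1.2057, -5.3927,  3.1157])}
expected carrier [0.532  0.0514]
[(array([0.4866, 0.0486]), np.float64(67.7), 310), (array([0.5264, 0.0536]), np.float64(77.4), 297), (array([0.5723, 0.0571]), np.float64(67.0), 299)]
```

View pics/m.png

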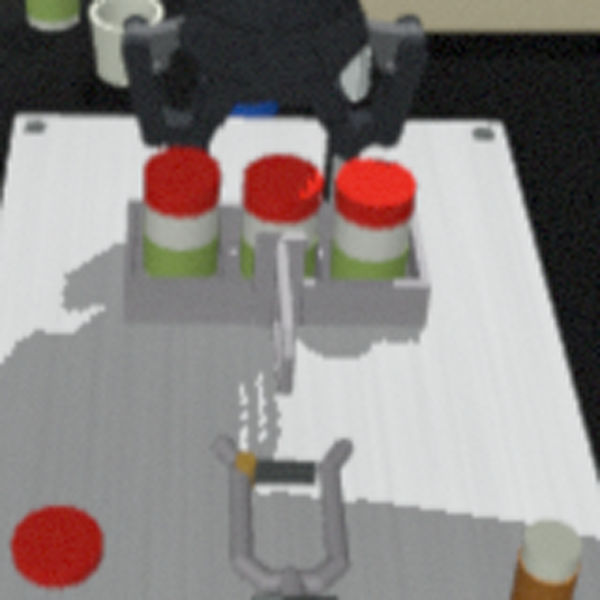

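The carrier now sits square with the deck. The ring bar (crop 285,385) is on the hook axis (mouth about 286,470). About 48 mm to the gate line, then 40 mm more.

Emit:
{"api": "move_arm", "payload": {
  "jaw": [0.35, 0.35, 0.35, 0.35, 0.35, 0.35, 0.35, 0.35, 0.35, 0.35],
  "delta_pos": [
    [-0.0006, 0.004, 0],
    [-0.0008, 0.0049, 0],
    [-0.0008, 0.0049, 0],
    [-0.0008, 0.0049, 0],
    [-0.0008, 0.0049, 0],
    [-0.0008, 0.0049, 0],
    [-0.0008, 0.0049, 0],
    [-0.0008, 0.0049, 0],
    [-0.0008, 0.0049, 0],
    [-0.0008, 0.0049, 0]
  ],
  "yaw": [0, 0, 0, 0, 0, 0, 0, 0, 0, 0]
}}

```text
time: 20.98
ee_pos: [0.5309, 0.0586, 0.2293]
tcp_rot: [-179.3, 0.7, 99.7]
wrist_force: [0.6, -6.1, 3.1]
opening: 0.0556
grasp_force: 2.8
```

Emit:
{"api": "move_arm", "payload": {
  "jaw": [0.35, 0.35, 0.35, 0.35, 0.35],
  "delta_pos": [
    [-0.0008, 0.0049, 0],
    [-0.0008, 0.0049, 0],
    [-0.0008, 0.0049, 0],
    [-0.0008, 0.0049, 0],
    [-0.0006, 0.004, 0]
  ],
  "yaw": [0, 0, 0, 0, 0]
}}

```text
time: 21.4
ee_pos: [0.527, 0.0819, 0.2293]
tcp_rot: [-179.3, 0.8, 99.7]
wrist_force: [-0.2, -9.0, 4.4]
opening: 0.0556
grasp_force: 4.5
```

```bash
python3 - <<'E'
from h import *
np.set_printoptions(precision=4,suppress=True)
o=bot.get_obs();print(o["ee_pos"],o["wrist_force"])
e=o["ee_pos"][:2]+np.array([-.163,.987])*.137;d=e-[.508,.194];print("ring past",d@[-.163,.987],"lat",d@[-.987,-.163])
for n,z in(("ring_bar",.084),("hook_mouth",.084),("carrier",.05)):
    for q in pinpoint("side",n)[:1]:pass
camera("side")
for n,z in(("ring_bar",.084),("hook_mouth",.084),("carrier",.05)):
    for q in pinpoint("side",n)[:2]:print(n,np.round(q["xy"],1),round(q["confidence"],2),onz("side",q["xy"],z))
E
```

```text
[0.527  0.0819 0.2293] [-0.2288 -8.9873  4.3947]
ring past 0.02338188020758392 lat -0.0004542276892246927
ring_bar [332.5 324.2] 0.95 [0.4963 0.2135 0.084 ]
hook_mouth [324.7 314.3] 0.77 [0.509  0.1974 0.084 ]
carrier [323.7 297.1] 0.69 [0.517  0.1295 0.05  ]
```

The gate is opening (force up from 6 to 9 N). Continuing more slowly and watching the force.

Emit:
{"api": "move_arm", "payload": {
  "jaw": [0.35, 0.35, 0.35, 0.35, 0.35, 0.35],
  "delta_pos": [
    [-0.0005, 0.003, 0],
    [-0.0005, 0.003, 0],
    [-0.0005, 0.003, 0],
    [-0.0005, 0.003, 0],
    [-0.0004, 0.002, 0],
    [0, 0, 0]
  ],
  "yaw": [0, 0, 0, 0, 0, 0]
}}

```text
time: 22.25
ee_pos: [0.5247, 0.0968, 0.229]
tcp_rot: [-179.3, 0.6, 99.8]
wrist_force: [0.6, -1.4, -1.1]
opening: 0.0554
grasp_force: 0.7
```

Emit:
{"api": "move_arm", "payload": {
  "jaw": [0.35, 0.35, 0.35, 0.35],
  "delta_pos": [
    [-0.0003, 0.002, 0],
    [-0.0003, 0.002, 0],
    [-0.0001, 0.001, 0],
    [0, 0, 0]
  ],
  "yaw": [0, 0, 0, 0]
}}

```text
time: 22.58
ee_pos: [0.5239, 0.1016, 0.229]
tcp_rot: [-179.3, 0.7, 99.8]
wrist_force: [0.2, -1.5, -0.8]
opening: 0.0553
grasp_force: 0.9
```

```bash
python3 - <<'E'
from fit import *
np.set_printoptions(precision=4,suppress=True)
o=bot.get_obs();print(o["time"],o["ee_pos"],o["wrist_force"])
im=camera("side");np.save("side_end.npy",im)
for n,z in(("ring_bar",.084),("hook_mouth",.084),("carrier",.05)):
    for q in pinpoint("side",n)[:2]:print(n,np.round(q["xy"],1),round(q["confidence"],2),onz("side",q["xy"],z))
e=o["ee_pos"][:2]+np.array([-.163,.987])*.041
print(e,[fitcap({"side":im},(e[0]+a,e[1]+b),.054)["side"] for a,b in((-.043,-.007),(0,0),(.043,.007))])
# dark gate bar pixels near the mouth
u=np.array([-.163,.987]);v=np.array([-.987,-.163]);h=np.array([.5085,.195])
for x in range(-8,34,3):
    r=[]
    for y in(-9,-6,-3,0,3,6,9):
        p=proj("side",[*(h+u*x/1e3+v*y/1e3),.088]);r.append(int(cv2.remap(im,np.float32([[p[0]]]),np.float32([[p[1]]]),1).mean()))
    print(x,r)
E
```

```text
22.5833 [0.5239 0.1016 0.229 ] [ 0.1675 -1.4682 -0.8448]
ring_bar [329.7 335.5] 0.63 [0.4979 0.2339 0.084 ]
ring_bar [326.6 312.8] 0.19 [0.5067 0.194  0.084 ]
hook_mouth [326.2 312.6] 0.75 [0.5073 0.1937 0.084 ]
carrier [326.  302.8] 0.63 [0.512  0.1412 0.05  ]
[0.5172 0.142 ] [(array([0.4714, 0.1394]), np.float64(72.6), 423), (array([0.511 , 0.1449]), np.float64(84.1), 405), (array([0.5572, 0.148 ]), np.float64(73.9), 405)]
-8 [123, 126, 126, 126, 173, 173, 127]
-5 [122, 125, 124, 125, 171, 174, 130]
-2 [121, 123, 123, 121, 172, 179, 129]
1 [108, 104, 109, 101, 169, 177, 126]
4 [71, 70, 90, 77, 171, 178, 112]
7 [69, 68, 71, 80, 171, 178, 85]
10 [67, 69, 68, 74, 170, 177, 74]
13 [78, 80, 78, 92, 170, 175, 89]
16 [129, 131, 130, 160, 173, 177, 136]
19 [142, 143, 142, 170, 165, 171, 153]
22 [142, 144, 140, 143, 133, 132, 187]
25 [142, 144, 140, 121, 142, 135, 206]
28 [142, 143, 138, 128, 145, 136, 210]
31 [142, 146, 138, 153, 148, 136, 212]
```

The dark gate bar runs straight across the mouth at one x position, broken only where the ring's arm crosses it. So the gate is shut, with the ring about 40 mm inside. Backing off and lifting.

Emit:
{"api": "move_arm", "payload": {
  "jaw": [0.35, 0.35, 0.35, 0.35, 0.35, 0.35, 0.35, 0.35, 0.35, 0.35],
  "delta_pos": [
    [0.0008, -0.005, 0],
    [0.0016, -0.01, 0],
    [0.003, -0.02, 0],
    [0.003, -0.02, 0.005],
    [0.002, -0.01, 0.02],
    [0, 0, 0.03],
    [0, 0, 0.03],
    [0, 0, 0.02],
    [0, 0, 0],
    [0, 0, 0]
  ],
  "yaw": [0, 0, 0, 0, 0, 0, 0, 0, 0, 0]
}}

```text
time: 23.62
ee_pos: [0.5347, 0.0356, 0.3354]
tcp_rot: [-179.4, 0.7, 99.7]
wrist_force: [0.0, -1.0, -0.1]
opening: 0.0558
grasp_force: 0.0
```

```bash
python3 - <<'E'
from fit import *
np.set_printoptions(precision=4,suppress=True)
o=bot.get_obs();print(o["time"],o["ee_pos"],o["wrist_force"])
im=camera("side")
for n in("ring_bar","hook_mouth"):
    for q in pinpoint("side",n)[:1]:print(n,round(q["confidence"],2),onz("side",q["xy"],.084))
print([fitcap({"side":im},p,.054)["side"] for p in((.471,.139),(.511,.145),(.557,.148))])
u=np.array([-.163,.987]);v=np.array([-.987,-.163]);h=np.array([.5085,.195])
for x in(1,7,10,16):print(x,[int(im[tuple(np.round(proj("side",[*(h+u*x/1e3+v*y/1e3),.088])[::-1]).astype(int))].mean()) for y in(-9,-6,-3,0,9)])
E
```

```text
23.6167 [0.5347 0.0356 0.3354] [ 0.0231 -0.9818 -0.1325]
ring_bar 0.96 [0.4966 0.23   0.084 ]
hook_mouth 0.83 [0.5155 0.1973 0.084 ]
[(array([0.4717, 0.1404]), np.float64(83.9), 413), (array([0.5124, 0.144 ]), np.float64(83.4), 404), (array([0.5572, 0.1479]), np.float64(90.1), 388)]
1 [116, 109, 109, 88, 121]
7 [69, 73, 72, 77, 80]
10 [67, 64, 63, 73, 67]
16 [138, 140, 136, 170, 132]
```

The state is unchanged after backing off: gate shut, three jars standing, arm clear. Handing in.

```bash
python3 -c "
from workcell import bot
print(bot.job_done())"
```

```text
the job is handed in; nothing more can be done
None
```

The job is handed in at 23.6 s: the last camera measurements show the jar in the end pocket, the ring about 35–43 mm inside the hook with the gate shut, all three jars standing and the arm clear, but no verdict came back.

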